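# Load the boring machine and click its guard shut

## Robot

A 6-joint arm with a two-finger parallel gripper is mounted at the origin on a cart in front of the work surface, level with it; the furniture and walls round the work are solid. World frame = base frame: x ahead of the robot, y to its left, z up, the work surface at z = 0. Lengths are in m, angles in rad, forces in N, time in s.
With the tool pointing down it reaches from about 0.375 to 0.9 m from the base axis. Payload 3.1 kg.
Tool frame: the origin (TCP) lies on the centre line of the jaws, within the pads' length; the fingertips stand 19 mm ahead of it and the grasp point (between the pads) is the TCP; z points along the fingers, y is the direction in which the jaws open and shut (so a half turn about z gives the same grasp; the last joint's range is limited). The gripper opens to 85 mm and grips with 20 to 120 N. Pads are 22 mm wide; open, the fingers measure 114 mm over their backs; the gripper's body (76 mm by 85 mm) begins 54 mm behind the grasp point. The pads swing forward as they close: fully open they stand 13 mm farther back than shut.
Start: joints at [1.137, 0.527, 1.433, -0, 1.181, -0.178], TCP at [0.157, 0.605, 0.25] pointing down, gripper open.
Joint ranges: [-3.08, 3.08], [-0.75, 2.2], [0.22, 2.44], [-1.43, 4.57], [0, 2.65], [-2.85, 2.85]. Speed limits (rad/s): [2.79, 2.79, 3.14, 3.14, 3.14, 3.14].

## Interface

Orientations are given as a unit quaternion [x, y, z, w].
In Python, from station import manip, imaging, workorder gives the robot as it stands.
- The arm moves only by the shell command python3 -m creep 'ROWS' [FORCE]. ROWS is a JSON object of lists of equal length, an entry for each row: "claw": the finger opening in cm, from 0 to 8.54; "dp": the shift along the tool's x, y, z in cm, a list of three; "roll": the turn about the tool's z in rad. In form: {"claw": [claw, ...], "dp": [[dx, dy, dz], ...], "roll": [roll, ...]}. A call has 1 to 12 rows; each row is the pose to reach, as a shift and turn from the pose commanded when the call began, along the tool's axes at that moment; what a row does not reach only later rows make up. A row lasts 1/10 s, in which the tool goes at most 50 mm and 8.59 degrees, less where a joint would pass 70% of its speed; a pose out of reach is approached as far as the arm can. A call with a gripper value outside its range is refused whole. The fingers move at their own pace and stop on an object; FORCE is the grip in N (left out, the last holds). Time passes only in rows, so rows that repeat a pose let the fingers close. It gives the time, the measured TCP pose, the force and the opening at its end, in the units of the state.
- manip.sense(): the state, without advancing time (a new reading comes with each control period).
- imaging.snapshot(name): name is "scene" or "top" or "wrist"; returns a dict with "image" (480x640x3 uint8, red, green, blue), "z_map" (480x640 float32, m along the optical axis (not along the pixel's ray), 0 where there is no reading), "vfov" (degrees; the focal length in pixels is half the picture's height over the tangent of half this angle, whatever the lens; pixels are square), "cx", "cy" (the principal point, pixels), "R" (3x3) and "t" (3): a world point X has camera coordinates R X + t. Camera axes: x right, y down, z forward; pixel columns grow to the right and rows downward; lengths in m; the calibration is good to about 2 mm. A picture is of the moment at which its call begins.
- workorder.sign_off(): hands the job in, once; it reports no verdict.
The state is a dict: "t": time; "q": joint angles; "qd": joint speeds; "tau": joint torques, N m; "tcp_pos": TCP position; "tool_rot": TCP orientation; "force": force on the tool from outside, world axes, zero at the start; "ft_torque": the same for the moment, N m; "finger_gap": opening from 0.0 (shut) to 1.0 (fully open).
Only numpy, scipy, OpenCV 4.12 (cv2) and the standard library are available. Lean on these libraries where they do the work, as an engineer would, in place of code of your own. Each camera call takes 0.05 s, during which the arm holds its last target.

## Task

Lay the larger, darker wood blank flat on the green mat of the little boring machine, lengthwise along the mat and wholly on it, and let go. Then push the machine's sliding guard over it, fully home, until its catch clicks in. Leave the other things on the bench where they are.

Things in the scene. Friction and masses are not known exactly. Their poses are not given: they have to be found in the camera images.
- machine: Low grey bench boring machine, fixed, base 180 (x) x 360 (y) x 20 high mm. Origin: centre of its underside, on the bench. y runs along its length, from the bed with the green mat (-y half) to the blue motor (+y half, top 62 mm high; thin drill bit ends at y = +12 mm); z up. Turned up to 0.25 rad from the world axes. A grey end plate, 126 wide, 8 thick, top 68 mm high, stands at y = -140 mm.
- mat (a point): Centre of the top face of the green mat on the machine's bed, at (0, -60, 22) mm in the machine's frame, axes as the machine's. The mat is 76 (x) x 130 (y) mm, flat and without lips; its top is 22 mm above the bench. The low rails at x = +-68 mm are 23 mm high.
- guard (a joint): Sliding guard: tunnel of clear sheet in a yellow frame, 140 long, 144 wide, 68 high (inside 64), ends open. Value in m: 0 = shut, over the mat; grows along machine +y to 0.17 = fully open. Starts at 0.14 to 0.17, mat clear. Friction 1.5 N. The last 22 mm are against the catch, push up to about 9 N; from 8 mm it snaps to 0 itself and holds. Let go earlier, it stays open.
- guard_push (a point): Centre of the +y face (away from the mat) of the black upright paddle on the guard's top: 70 (x) x 10 (y) mm, from 68 to 108 mm above the bench; this point is 88 mm up. Axes as the machine's. Pushing this face along machine -y shuts the guard. It lies at (0, -55 + opening, 88) mm in the machine's frame; the guard's flat top goes on 65 mm to the +y side.
- catch (a joint): Lift of the sprung roller in the steel catch housing (27 x 36 mm, top 74 mm high, at x -75, y -158 mm in the machine's frame). In m: 0 at rest, 0.0055 with the guard's strike right under it, down to 0 again when the guard is shut and held.
- blank_dark: Sawn wood blank of darker brown wood, a plain block 45 (x) x 100 (y) x 35 high mm, about 0.1 kg, loose on the bench to the right. Origin: centre of its underside; y is its long axis, z up.
- blank_pale: Smaller, paler wood blank, 50 (x) x 80 (y) x 25 high mm, loose, not to be used. Origin: centre of its underside. It may have changed places with the dark blank.
- toy_car: Brown wooden toy car, 62 (x) x 144 (y) x 61 high mm, standing loose between the robot and the machine, not to be disturbed. Origin: centre of its underside.

How it is judged:
By the outcome, as a careful person would: the job done as asked, in the order asked, and still so for the second after the job is handed in, with the robot touching nothing.
It also fails if it takes over 64 s, if anything falls off the work surface, if the arm or the gripper's body presses on something with over 40 N, if the wrist force passes 120 N, or if a joint passes its speed limit or range.

## Working session

There is one attempt and no reset: what is moved stays moved. The work goes in short steps, Python scripts to look and compute and a shell command to move; the robot and the scene stay as the last step left them, time stands still between calls to the robot, and variables do not carry over. Pictures are saved under pics/ and viewed, and the job is handed in when it is done.

```bash
mkdir -p pics; ls; cat > h.py <<'E'
import numpy as np, cv2
from station import manip, imaging, workorder
def snap(n,fn=None):
    s=imaging.snapshot(n)
    if fn: cv2.imwrite('pics/'+fn,s['image'][:,:,::-1])
    np.savez('last_'+n+'.npz',**s)
    return s
def world(s):
    f=240/np.tan(np.radians(s['vfov'])/2)
    v,u=np.mgrid[0:480,0:640]; z=s['z_map']
    c=np.stack([(u-s['cx'])/f*z,(v-s['cy'])/f*z,z],-1)
    return (c-s['t'])@s['R']
def ray(s,u,v,h):
    f=240/np.tan(np.radians(float(s['vfov']))/2)
    d=s['R'].T@np.array([(u-s['cx'])/f,(v-s['cy'])/f,1]); o=-s['R'].T@s['t']
    return o+d*(h-o[2])/d[2]
E
python3 - <<'E'
from h import *
for n in ['scene','top','wrist']:
    s=snap(n,n+'0.png'); print(n,s['vfov'],-s['R'].T@s['t'],(s['z_map']>0).mean())
st=manip.sense(); print(st)
E
```

```text
pics
scene 50.23385000375316 [ 0.02011384 -0.69083388  0.75855646] 0.9959244791666667
top 42.240139021324374 [ 0.34358094 -0.0104953   1.35802609] 0.9959798177083333
wrist 62.070819275657925 [0.08863908 0.62287277 0.37171468] 0.9960872395833333
{'t': 0.15, 'q': array([ 1.13754757e+00,  5.28289812e-01,  1.43362546e+00, -4.00951435e-06,
        1.18142290e+00, -1.78511669e-01]), 'qd': array([ 0.00091822, -0.00489106, -0.00463322, -0.00058512,  0.00017099,
       -0.00073233]), 'tau': array([ 3.27005764e-04, -4.42743838e+01, -1.78276294e+01, -2.68978220e-04,
        5.61096516e-03, -3.72508083e-06]), 'tcp_pos': array([0.15724675, 0.60434517, 0.24952999]), 'tool_rot': array([ 1.27023643e-01,  9.91899306e-01, -8.32806342e-04, -2.61048428e-04]), 'force': array([0.61707442, 0.17633165, 0.62067081]), 'ft_torque': array([0.00998217, 0.01836229, 0.03275575]), 'finger_gap': 1.0027203089648178}
```

View pics/top0.png

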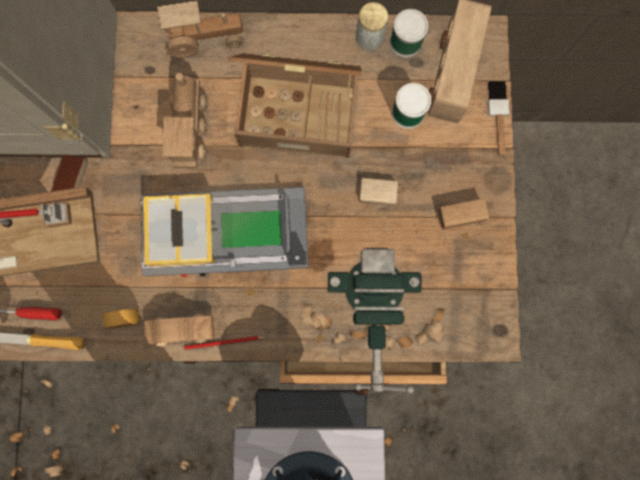

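View pics/scene0.png

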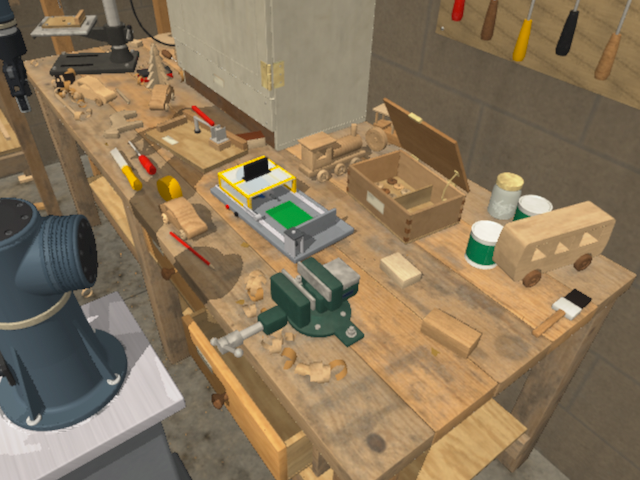

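```bash
python3 - <<'E'
from h import *
s=dict(np.load('last_top.npz')); W=world(s)
print(s['R'].round(3),s['cx'],s['cy'])
for n,(u,v) in dict(dark=(464,213),pale=(379,190),mat=(250,230),bench=(340,200),paddle=(177,228),guard=(195,228),vise=(377,260),vise2=(375,283),car=(180,330),base=(305,240),cab=(40,60),cabedge=(100,150),box=(300,60),bench2=(420,300),loco=(180,130),house=(297,258)).items(): print(n,W[v,u].round(4))
hsv=cv2.cvtColor(s['image'],cv2.COLOR_RGB2HSV)
g=((hsv[...,0]>50)&(hsv[...,0]<70)&(hsv[...,1]>180)&(np.mgrid[0:480,0:640][1]<330)).astype(np.uint8)
c=max(cv2.findContours(g,0,1)[0],key=cv2.contourArea)
P=np.array([ray(s,*p[0],.022)[:2] for p in c],np.float32)
print('mat',cv2.minAreaRect(P))
for n,b,hh in(('dark',(430,190,500,240),.035),('pale',(350,170,410,212),.025)):
    m=np.zeros((480,640),np.uint8); x0,y0,x1,y1=b
    m[y0:y1,x0:x1]=(W[y0:y1,x0:x1,2]>hh*.6)&(W[y0:y1,x0:x1,2]<hh+.02)
    c=max(cv2.findContours(m,0,1)[0],key=cv2.contourArea)
    P=np.array([ray(s,*p[0],hh)[:2] for p in c],np.float32)
    print(n,cv2.minAreaRect(P),cv2.boxPoints(cv2.minAreaRect(P)),np.median(W[m>0,2]))
im=s['image'][130:290,120:520,::-1]; cv2.imwrite('pics/topz.png',cv2.resize(im,None,fx=2,fy=2))
s=dict(np.load('last_scene.npz')); W2=world(s)
for n,(u,v) in dict(dark=(452,328),pale=(402,266),mat=(290,213),vise=(345,280)).items(): print(n,W2[v,u].round(4))
E
```

```text
[[ 0.004 -1.     0.016]
 [-0.991 -0.006 -0.133]
 [ 0.133 -0.016 -0.991]] 325.1290227190289 253.2486277830957
dark [ 0.611  -0.333   0.0355]
pale [ 0.6627 -0.1492  0.0273]
mat [0.5736 0.1326 0.0176]
bench [ 6.459e-01 -6.470e-02 -5.000e-04]
paddle [0.5643 0.2751 0.0907]
guard [0.5686 0.2427 0.0673]
vise [ 0.4996 -0.1368  0.0952]
vise2 [ 0.4505 -0.1304  0.1156]
car [0.3559 0.2687 0.0584]
base [0.5521 0.0124 0.0188]
cab [0.799  0.4508 0.366 ]
cabedge [0.7411 0.4559 0.0501]
box [0.9154 0.024  0.1258]
bench2 [ 0.4236 -0.2396  0.002 ]
loco [0.7663 0.2713 0.1122]
house [0.5047 0.0276 0.0798]Traceback (most recent call last):
  File "<stdin>", line 7, in <module>
ValueError: max() iterable argument is empty
```

```bash
cat > m.py <<'E'
from h import *
s=dict(np.load('last_top.npz')); W=world(s)
hsv=cv2.cvtColor(s['image'],cv2.COLOR_RGB2HSV)
print(hsv[230,250])
def rect(m,hh):
    c=max(cv2.findContours(m.astype(np.uint8),0,1)[0],key=cv2.contourArea)
    P=np.array([ray(s,*p[0],hh)[:2] for p in c],np.float32)
    return cv2.minAreaRect(P),cv2.boxPoints(cv2.minAreaRect(P)).round(4).tolist()
I=s['image'].astype(int)
X=np.mgrid[0:480,0:640][1]
print('mat',rect((I[...,1]>I[...,0]+60)&(I[...,1]>I[...,2]+40)&(X<330)&(X>200),.022))
for n,b,hh in(('dark',(430,190,500,240),.035),('pale',(350,170,410,212),.025)):
    m=np.zeros((480,640),np.uint8); x0,y0,x1,y1=b
    m[y0:y1,x0:x1]=(W[y0:y1,x0:x1,2]>hh*.7)&(W[y0:y1,x0:x1,2]<hh+.02)
    print(n,rect(m,hh),np.median(W[m>0,2]))
im=s['image'][130:290,120:520,::-1]; cv2.imwrite('pics/topz.png',cv2.resize(im,None,fx=2,fy=2))
s=dict(np.load('last_scene.npz')); W2=world(s)
for n,(u,v) in dict(dark=(452,328),pale=(402,266),mat=(290,213),vise=(345,280)).items(): print(n,W2[v,u].round(4))
E
python3 m.py
```

```text
[ 64 145 134]
mat (((0.5760210752487183, 0.12763206660747528), (0.07267510890960693, 0.1199381947517395), 3.2499520778656006), [[0.536300003528595, 0.18539999425411224], [0.5430999994277954, 0.065700002014637], [0.6157000064849854, 0.0697999969124794], [0.6089000105857849, 0.18960000574588776]])
dark (((0.6115063428878784, -0.33371201157569885), (0.046161964535713196, 0.10334798693656921), 11.829572677612305), [[0.5782999992370605, -0.28790000081062317], [0.5995000004768372, -0.3889999985694885], [0.6446999907493591, -0.37959998846054077], [0.6234999895095825, -0.2784000039100647]]) 0.034878154190763386
pale (((0.6610704660415649, -0.14881129562854767), (0.08038381487131119, 0.052270323038101196), 84.87519836425781), [[0.6313999891281128, -0.18649999797344208], [0.6834999918937683, -0.19120000302791595], [0.6906999945640564, -0.11110000312328339], [0.6385999917984009, -0.10639999806880951]]) 0.025119000831378774
dark [ 0.6125 -0.3394  0.0322]
pale [ 0.6665 -0.1521  0.022 ]
mat [0.58   0.1474 0.0211]
vise [ 0.4895 -0.1696  0.0926]
```

View pics/topz.png

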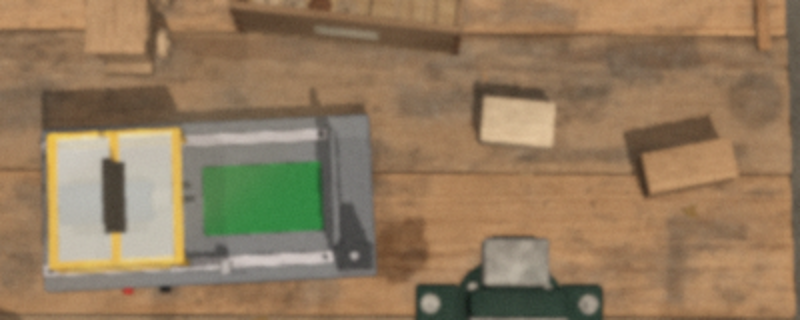

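```bash
cat >> h.py <<'E'
from scipy.spatial.transform import Rotation as Ro
def to(x,y,z,yaw=None):
    """dp cm and roll to bring TCP to world pos; yaw = direction (deg, mod 180) of tool y"""
    st=manip.sense(); R=Ro.from_quat(st['tool_rot']).as_matrix()
    d=R.T@(np.array([x,y,z])-st['tcp_pos'])*100
    a=np.degrees(np.arctan2(R[1,1],R[0,1])); r=None
    if yaw is not None: r=-np.radians((yaw-a+90)%180-90)
    print('t',st['t'],'tcp',st['tcp_pos'].round(4),'yaw_y',round(a,2),'q',st['q'].round(2),'gap',round(st['finger_gap'],3),'F',st['force'].round(1)); print('dp',d.round(2),'roll',None if r is None else round(r,3), 'tilt',R[:,2].round(3))
E
python3 - <<'E'
from h import *
s=dict(np.load('last_top.npz'))
for p in ((368,115),(375,274),(42,130),(45,290)):
    print(p,ray(s,120+p[0]/2,130+p[1]/2,.02).round(4))
print('paddle top +y edge', [ray(s,120+a/2,130+b/2,.108).round(4) for a,b in((103,158),(103,231),(125,161),(124,232))])
to(.6115,-.3337,.2,11.8)
E
```

```text
(368, 115) [0.6689 0.0155 0.02  ]
(375, 274) [0.4927 0.0065 0.02  ]
(42, 130) [0.6493 0.3722 0.02  ]
(45, 290) [0.4735 0.3614 0.02  ]
paddle top +y edge [array([0.6005, 0.2838, 0.108 ]), array([0.5252, 0.2811, 0.108 ]), array([0.5975, 0.2613, 0.108 ]), array([0.5243, 0.2598, 0.108 ])]
t 0.15 tcp [0.1572 0.6043 0.2495] yaw_y 75.4 q [ 1.14  0.53  1.43 -0.    1.18 -0.18] gap 1.003 F [0.6 0.2 0.6]
dp [-67.6  -79.32   5.07] roll 1.11 tilt [-0.001 -0.002 -1.   ]
```

```bash
python3 -m creep '{"claw":[8.5,8.5,8.5,8.5,8.5,8.5,8.5,8.5,8.5,8.5,8.5,8.5],"dp":[[-34,-40,0],[-34,-40,0],[-34,-40,0],[-34,-40,0],[-34,-40,0],[-34,-40,0],[-34,-40,0],[-34,-40,0],[-34,-40,0],[-34,-40,0],[-34,-40,0],[-34,-40,0]],"roll":[0.1,0.2,0.3,0.4,0.5,0.6,0.6,0.6,0.6,0.6,0.6,0.6]}' 40
python3 -c "
from h import *
to(.6115,-.3337,.2,11.8)"
```

```text
t: 1.35
tcp_pos: [0.3877, 0.1295, 0.2504]
tool_rot: [0.417, 0.909, 0.0, 0.001]
force: [0.6, 1.5, -0.3]
finger_gap: 0.995
t 1.35 tcp [0.3877 0.1295 0.2504] yaw_y 40.71 q [ 0.05  0.24  1.94 -0.    0.96 -0.66] gap 0.995 F [ 0.6  1.5 -0.3]
dp [-49.7  -13.25   5.1 ] roll 0.505 tilt [ 0.002 -0.    -1.   ]
```

```bash
python3 -m creep '{"claw":[8.5,8.5,8.5,8.5,8.5,8.5,8.5,8.5,8.5,8.5,8.5,8.5],"dp":[[-49.7,-13.2,5],[-49.7,-13.2,5],[-49.7,-13.2,5],[-49.7,-13.2,5],[-49.7,-13.2,5],[-49.7,-13.2,5],[-49.7,-13.2,5],[-49.7,-13.2,5],[-49.7,-13.2,5],[-49.7,-13.2,5],[-49.7,-13.2,5],[-49.7,-13.2,5]],"roll":[0.1,0.2,0.3,0.4,0.5,0.5,0.5,0.5,0.5,0.5,0.5,0.5]}'
python3 -c "
from h import *
s=snap('wrist','wrist1.png')
W=world(s); m=((W[...,2]>.028)&(W[...,2]<.045)&(abs(W[...,0]-.61)<.08)&(abs(W[...,1]+.334)<.09)).astype(np.uint8)
c=max(cv2.findContours(m,0,1)[0],key=cv2.contourArea)
print(cv2.minAreaRect(np.array([ray(s,*p[0],.035)[:2] for p in c],np.float32)))
to(.6115,-.3337,.025,11.8)"
```

```text
t: 2.55
tcp_pos: [0.6133, -0.3307, 0.1989]
tool_rot: [0.627, 0.779, 0.0, -0.0]
force: [-1.0, 0.3, -0.4]
finger_gap: 0.999
((0.6139397025108337, -0.3343883156776428), (0.04453873261809349, 0.09920419752597809), 11.671472549438477)
t 2.6 tcp [ 0.6124 -0.3286  0.1991] yaw_y 12.36 q [-0.65  0.68  1.29  0.    1.18 -0.87] gap 0.991 F [-0.5  1.2 -0.1]
dp [-0.52 -0.17 17.41] roll 0.01 tilt [-0.002  0.002 -1.   ]
```

View pics/wrist1.png

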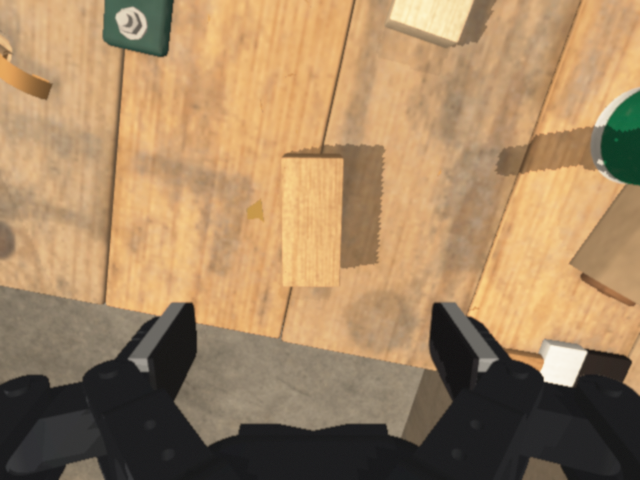

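```bash
python3 -m creep '{"claw":[8.5,8.5,8.5,8.5,8.5,8.5,8.5,4,4,4,4,4],"dp":[[-0.5,0,4],[-0.5,0,8],[-0.5,0,12],[-0.5,0,15],[-0.5,0,17.4],[-0.5,0,17.4],[-0.5,0,17.4],[-0.5,0,17.4],[-0.5,0,17.4],[-0.5,0,17.4],[-0.5,0,17.4],[-0.5,0,17.4]],"roll":[0.01,0.01,0.01,0.01,0.01,0.01,0.01,0.01,0.01,0.01,0.01,0.01]}' 40
python3 -c "
from h import *
to(.6115,-.3337,.2,11.8)"
```

```text
t: 3.8
tcp_pos: [0.6142, -0.335, 0.0283]
tool_rot: [0.631, 0.776, 0.0, 0.001]
force: [-1.0, 1.2, 5.7]
finger_gap: 0.521
t 3.8 tcp [ 0.6142 -0.335   0.0283] yaw_y 11.8 q [-0.66  0.89  1.36  0.    0.88 -0.86] gap 0.521 F [-1.   1.2  5.7]
dp [  0.15  -0.21 -17.17] roll -0.0 tilt [ 0.002 -0.001 -1.   ]
```

```bash
python3 -m creep '{"claw":[4,4,4,4,4,4,4,4],"dp":[[0,0,0],[0,0,-3],[0,0,-7],[0,0,-12],[0,0,-17],[0,0,-17],[0,0,-17],[0,0,-17]],"roll":[0,0,0,0,0,0,0,0]}' 40
python3 -c "
from h import *
snap('wrist','wrist2.png')
to(.5744,.129,.2,3.2)"
```

```text
t: 4.6
tcp_pos: [0.6121, -0.3336, 0.1944]
tool_rot: [0.631, 0.776, -0.0, -0.002]
force: [0.5, -0.5, -2.0]
finger_gap: 0.519
t 4.65 tcp [ 0.612  -0.3335  0.1937] yaw_y 11.79 q [-0.66  0.69  1.28  0.    1.18 -0.86] gap 0.522 F [ 0.4  0.4 -1.1]
dp [46.04  5.77 -0.46] roll 0.15 tilt [-0.004  0.003 -1.   ]
```

View pics/wrist2.png

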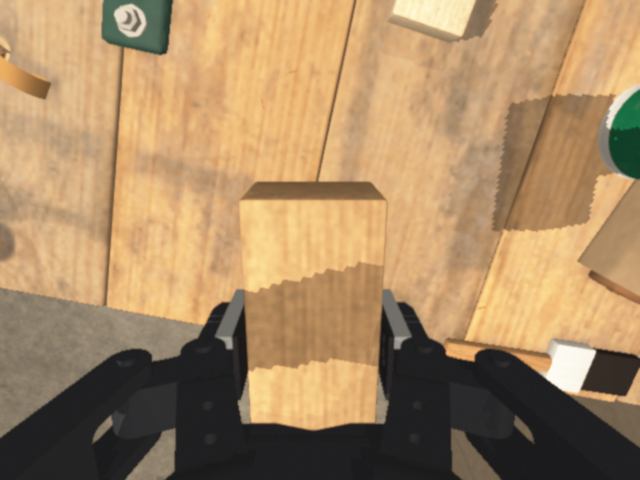

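The blank is held level and square between the pads, with its far end at row ~195 and its near end at row ~425. I'll carry it over the mat.

```bash
python3 -m creep '{"claw":[4,4,4,4,4,4,4,4,4,4,4,4],"dp":[[3,0.4,-0.4],[7,0.9,-0.4],[11.5,1.4,-0.4],[16,2,-0.4],[20.5,2.6,-0.4],[25,3.2,-0.4],[29.5,3.7,-0.4],[34,4.3,-0.4],[38.5,4.9,-0.4],[42.5,5.4,-0.4],[45,5.7,-0.4],[46,5.8,-0.4]],"roll":[0.01,0.02,0.04,0.06,0.08,0.1,0.11,0.12,0.13,0.14,0.15,0.15]}' 40
python3 -m creep '{"claw":[4,4,4],"dp":[[0,0,0],[0,0,0],[0,0,0]],"roll":[0,0,0]}' 40
python3 -c "
from h import *
W=world(snap('wrist','wrist3.png'));snap('top','top3.png')
to(.5744,.129,.05,3.2)"
```

```text
t: 5.85
tcp_pos: [0.5742, 0.1302, 0.1982]
tool_rot: [0.686, 0.728, -0.001, -0.002]
force: [0.9, 0.4, -0.9]
finger_gap: 0.519
t: 6.15
tcp_pos: [0.5763, 0.1261, 0.1999]
tool_rot: [0.688, 0.726, -0.0, -0.0]
force: [-1.0, -0.2, -1.3]
finger_gap: 0.519
t 6.25 tcp [0.5764 0.1262 0.2002] yaw_y 3.09 q [ 0.03  0.54  1.57 -0.    1.03 -0.03] gap 0.523 F [-0.1  0.1 -0.6]
dp [ 0.3  -0.18 15.02] roll -0.002 tilt [-0. -0. -1.]
```

View pics/wrist3.png

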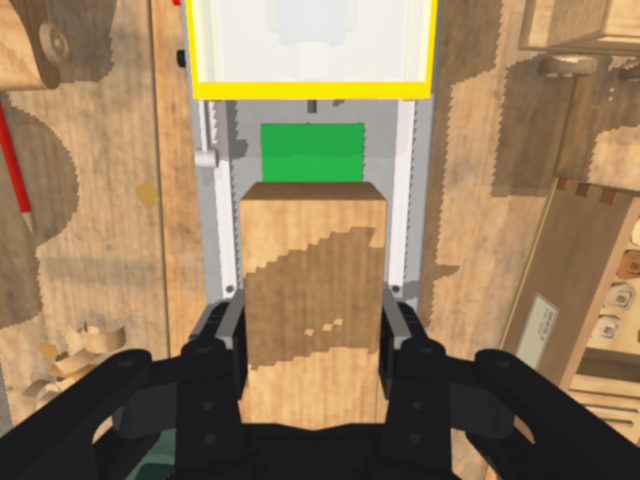

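View pics/top3.png

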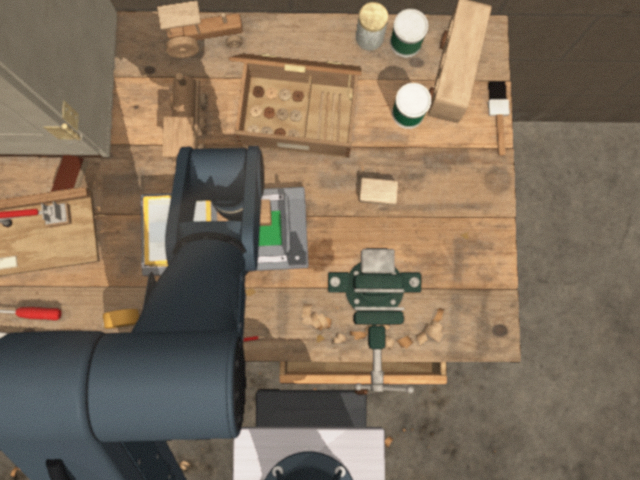

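```bash
python3 -c "
from h import *
s=dict(np.load('last_wrist.npz'))
for u,v in((262,123),(363,123),(313,123),(262,175),(363,175)): print(ray(s,u,v,.022).round(4))
a=np.linspace(0,1,5)
for u,v in((242,198),(385,198)): print(ray(s,u,v,.207).round(4))
"
```

```text
[0.5369 0.192  0.022 ]
[0.61  0.196 0.022]
[0.5738 0.1941 0.022 ]
[0.5376 0.1544 0.022 ]
[0.6134 0.1586 0.022 ]
[0.5542 0.1746 0.207 ]
[0.5961 0.1769 0.207 ]
```

```bash
python3 -m creep '{"claw":[4,4,4,4,4,4,4,4,4],"dp":[[0.3,0,3],[0.3,0,7],[0.3,0,11],[0.3,0,13.5],[0.3,0,14.3],[0.3,0,14.6],[0.3,0,14.8],[0.3,0,14.8],[0.3,0,14.8]],"roll":[0,0,0,0,0,0,0,0,0]}' 40
python3 -c "
from h import *
to(.576,.129,.05,3.2)"
```

```text
t: 7.15
tcp_pos: [0.5769, 0.1307, 0.0537]
tool_rot: [0.687, 0.727, 0.001, 0.001]
force: [-0.8, -0.1, -0.9]
finger_gap: 0.517
t 7.15 tcp [0.5769 0.1307 0.0537] yaw_y 3.21 q [ 0.03  0.76  1.65 -0.    0.72 -0.02] gap 0.517 F [-0.8 -0.1 -0.9]
dp [-0.16 -0.1   0.37] roll 0.0 tilt [ 0.003  0.    -1.   ]
```

```bash
python3 -m creep '{"claw":[4,4,4],"dp":[[0,0,0.1],[0,0,0.2],[0,0,0.2]],"roll":[0,0,0]}' 40
python3 -m creep '{"claw":[4,4],"dp":[[0,0,0.1],[0,0,0.1]],"roll":[0,0]}' 40
python3 -c "
from h import *
to(.576,.129,.05,3.2)"
```

```text
t: 7.45
tcp_pos: [0.5759, 0.1307, 0.0505]
tool_rot: [0.687, 0.727, 0.0, 0.0]
force: [-0.6, 0.1, -1.1]
finger_gap: 0.521
t: 7.65
tcp_pos: [0.5759, 0.1308, 0.0503]
tool_rot: [0.687, 0.727, 0.0, 0.0]
force: [-2.0, -0.3, 4.8]
finger_gap: 0.521
t 7.65 tcp [0.5759 0.1308 0.0503] yaw_y 3.22 q [ 0.03  0.77  1.66 -0.    0.72 -0.02] gap 0.521 F [-2.  -0.3  4.8]
dp [-0.18 -0.    0.03] roll 0.0 tilt [ 0. -0. -1.]
```

```bash
python3 -m creep '{"claw":[6.5,6.5,6.5,6.5,6.5,6.5,6.5,6.5,6.5,6.5],"dp":[[0,0,0],[0,0,0],[0,0,0],[0,0,0],[0,0,-1],[0,0,-3],[0,0,-7],[0,0,-11],[0,0,-15],[0,0,-15]],"roll":[0,0,0,0,0,0,0,0,0,0]}' 40
python3 -c "
from h import *
s=snap('wrist','wrist4.png')
W=world(s); m=((W[...,2]>.05)&(W[...,2]<.064)&(abs(W[...,0]-.576)<.05)&(abs(W[...,1]-.13)<.06)).astype(np.uint8)
c=max(cv2.findContours(m,0,1)[0],key=cv2.contourArea)
print(cv2.minAreaRect(np.array([ray(s,*p[0],.057)[:2] for p in c],np.float32)))
to(.576,.129,.05,3.2)"
```

```text
t: 8.65
tcp_pos: [0.5798, 0.131, 0.2061]
tool_rot: [0.687, 0.727, 0.005, 0.005]
force: [0.9, -0.5, -0.5]
finger_gap: 0.759
((0.576984167098999, 0.13124611973762512), (0.0445299930870533, 0.0987989753484726), 3.236799955368042)
t 8.7 tcp [0.578  0.1309 0.2033] yaw_y 3.22 q [ 0.03  0.54  1.57  0.    1.03 -0.02] gap 0.757 F [-0.4  0.3 -1.2]
dp [-0.17 -0.33 15.32] roll 0.0 tilt [ 0.008  0.    -1.   ]
```

View pics/wrist4.png

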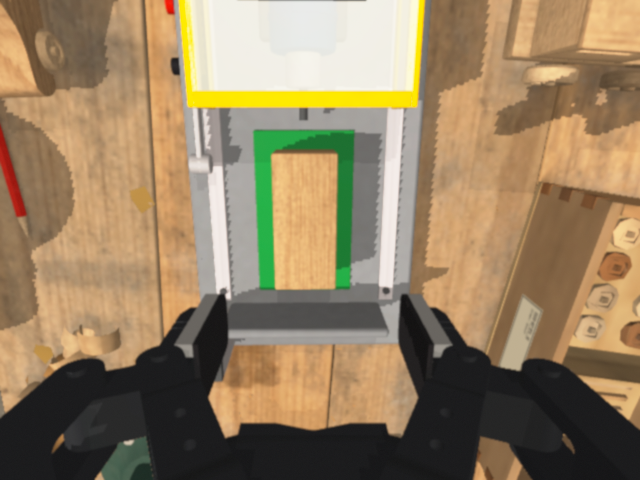

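```bash
python3 -c "
from h import *
to(.562,.322,.2,3.2)"
python3 -m creep '{"claw":[0,0,0,0,0,0,0,0,0],"dp":[[4,0,0],[8,0,0],[12,-0.2,0],[16,-0.4,0],[19,-0.6,0],[19.2,-0.6,0],[19.2,-0.6,0],[19.2,-0.6,0],[19.2,-0.6,0]],"roll":[0,0,0,0,0,0,0,0,0]}' 40
python3 -c "
from h import *
s=snap('wrist','wrist5.png')
W=world(s)
t=snap('top','top5.png')
to(.562,.322,.098,3.2)"
```

```text
t 8.7 tcp [0.578  0.1309 0.2033] yaw_y 3.22 q [ 0.03  0.54  1.57  0.    1.03 -0.02] gap 0.757 F [-0.4  0.3 -1.2]
dp [19.17 -0.52  0.32] roll 0.0 tilt [ 0.008  0.    -1.   ]
t: 9.6
tcp_pos: [0.5593, 0.3206, 0.1989]
tool_rot: [0.688, 0.726, -0.001, -0.0]
force: [0.2, -1.4, -0.4]
finger_gap: -0.001
t 9.7 tcp [0.5595 0.3208 0.1992] yaw_y 3.11 q [ 0.35  0.61  1.43 -0.    1.1   0.29] gap 0.001 F [ 0.5  0.3 -0. ]
dp [ 0.11  0.26 10.12] roll -0.002 tilt [-0. -0. -1.]
```

View pics/wrist5.png

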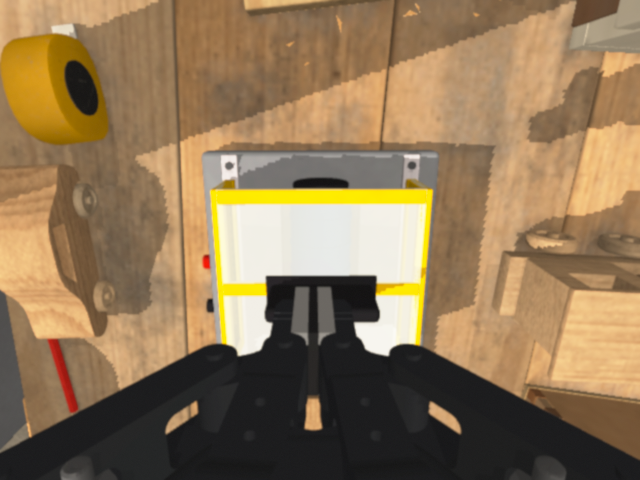

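View pics/top5.png

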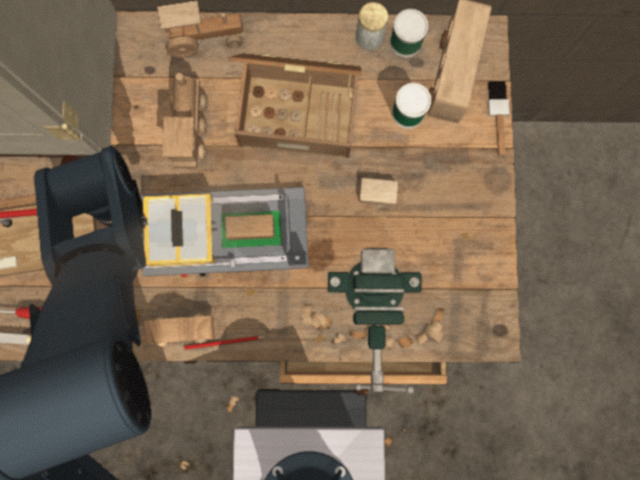

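```bash
python3 -c "
from h import *
s=dict(np.load('last_wrist.npz')); W=world(s)
for v in (276,): print(ray(s,320,v,.068).round(4))
for v in (270,280,290,300,305,310,315): print(v,W[v,275].round(4),W[v,370].round(4),s['image'][v,275])
for u,v in((267,300),(377,300)): print(ray(s,u,v,.108).round(4))
t=dict(np.load('last_top.npz')); print(t['image'][330,180])
to(.562,.322,.098,3.2)"
```

```text
[0.5671 0.2891 0.068 ]
270 [0.5362 0.2915 0.0673] [0.6008 0.2951 0.0673] [241 238 230]
280 [0.5366 0.2851 0.0696] [0.6011 0.2887 0.0697] [43 38 42]
290 [0.5377 0.2829 0.081 ] [0.6    0.286  0.0802] [23 21 20]
300 [0.5389 0.2821 0.094 ] [0.5979 0.286  0.0953] [22 20 20]
305 [0.5466 0.3274 0.1907] [0.5971 0.2855 0.1013] [25 23 24]
310 [0.5469 0.3268 0.1934] [0.5967 0.2843 0.1054] [30 30 31]
315 [0.5472 0.3266 0.1967] [0.5969 0.2814 0.1061] [30 29 31]
[0.5353 0.2887 0.108 ]
[0.5997 0.2923 0.108 ]
[185 141 100]
t 9.7 tcp [0.5595 0.3208 0.1992] yaw_y 3.11 q [ 0.35  0.61  1.43 -0.    1.1   0.29] gap 0.001 F [ 0.5  0.3 -0. ]
dp [ 0.11  0.26 10.12] roll -0.002 tilt [-0. -0. -1.]
```

```bash
python3 -m creep '{"claw":[0,0,0,0,0,0,0],"dp":[[0,0.3,3],[0,0.7,6.5],[0,0.7,9],[0,0.7,10.1],[0,0.7,10.1],[0,0.7,10.1],[0,0.7,10.1]],"roll":[0,0,0,0,0,0,0]}' 40
python3 -c "
from h import *
s=snap('scene','scene6.png')
im=s['image'][120:270,180:380,::-1]; cv2.imwrite('pics/scene6z.png',cv2.resize(im,None,fx=4,fy=4))
to(.567,.298,.098,3.2)"
```

```text
t: 10.4
tcp_pos: [0.5673, 0.3228, 0.1001]
tool_rot: [0.687, 0.727, 0.001, 0.001]
force: [-1.2, -0.5, 0.6]
finger_gap: 0.001
t 10.45 tcp [0.5673 0.3228 0.1001] yaw_y 3.21 q [ 0.35  0.75  1.47 -0.    0.92  0.29] gap 0.003 F [ 0.4  0.7 -0.1]
dp [-2.48 -0.17  0.21] roll 0.0 tilt [ 0.003  0.001 -1.   ]
```

View pics/scene6z.png

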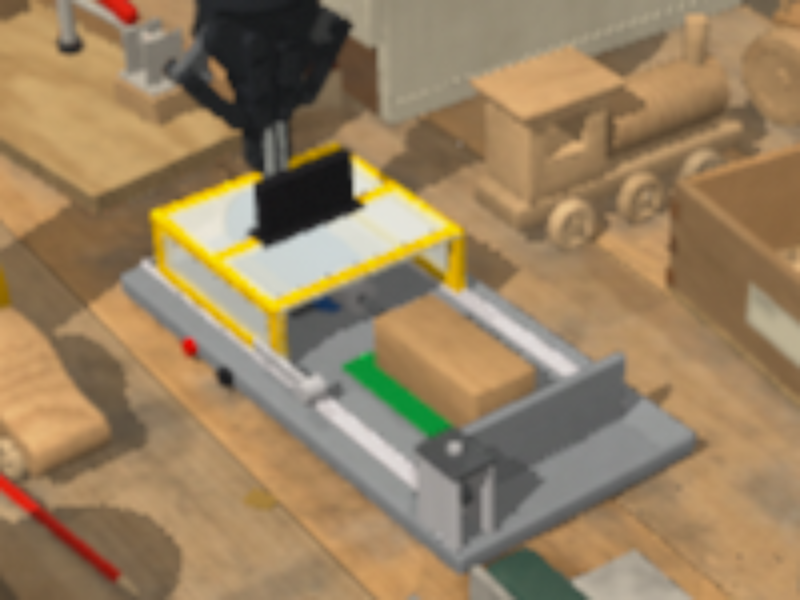

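```bash
python3 -m creep '{"claw":[0,0,0,0,0,0,0,0,0,0,0,0],"dp":[[-1,0,0],[-2,0,0],[-2.6,0,0],[-3.2,0,0],[-4,0,0],[-5,0,0],[-6,0,0],[-7,0,0],[-8,0,0],[-9,0,0],[-10,0,0],[-11,0,0]],"roll":[0,0,0,0,0,0,0,0,0,0,0,0]}' 40
python3 -m creep '{"claw":[0,0,0],"dp":[[-1,0,0],[-2,0,0],[-2,0,0]],"roll":[0,0,0]}' 40
python3 -c "
from h import *
s=snap('scene','scene7.png')
im=s['image'][120:270,180:380,::-1]; cv2.imwrite('pics/scene7z.png',cv2.resize(im,None,fx=4,fy=4))
to(.5761,.1449,.1,3.2)"
```

```text
t: 11.65
tcp_pos: [0.5725, 0.2117, 0.0984]
tool_rot: [0.687, 0.727, 0.0, 0.0]
force: [0.1, 2.1, 1.4]
finger_gap: 0.002
t: 11.95
tcp_pos: [0.5732, 0.1907, 0.0981]
tool_rot: [0.687, 0.726, -0.001, 0.0]
force: [1.3, -0.2, 0.5]
finger_gap: 0.0
t 12.0 tcp [0.5731 0.1913 0.0979] yaw_y 3.16 q [ 0.14  0.7   1.6  -0.    0.84  0.08] gap -0.001 F [-0.2  0.4  0.1]
dp [-4.65  0.05 -0.2 ] roll -0.001 tilt [-0.002 -0.001 -1.   ]
```

View pics/scene7z.png

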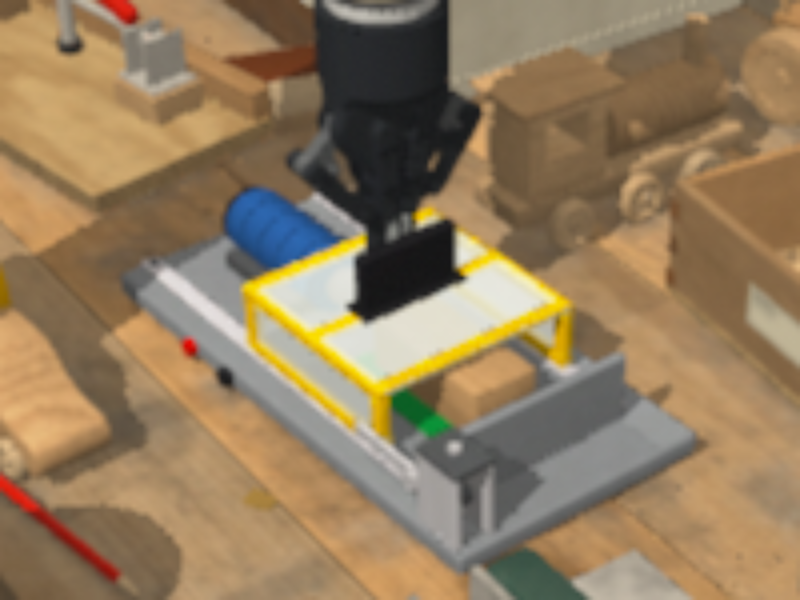

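The guard is sliding freely, with the blank still in place under it. I'll keep pushing, into the catch.

```bash
python3 -m creep '{"claw":[0,0,0,0,0],"dp":[[-0.7,0,0],[-1.4,0,0],[-2.1,0,0],[-2.8,0,0],[-2.8,0,0]],"roll":[0,0,0,0,0]}' 40
python3 -m creep '{"claw":[0,0,0,0],"dp":[[-0.4,0,0],[-0.8,0,0],[-1.2,0,0],[-1.2,0,0]],"roll":[0,0,0,0]}' 40
python3 -c "
from h import *
to(.5761,.1449,.1,3.2)"
```

```text
t: 12.5
tcp_pos: [0.5744, 0.1651, 0.098]
tool_rot: [0.688, 0.726, 0.0, -0.001]
force: [-0.2, 5.7, -1.4]
finger_gap: 0.004
t: 12.9
tcp_pos: [0.5754, 0.1534, 0.0982]
tool_rot: [0.686, 0.727, -0.0, -0.0]
force: [-0.1, -0.2, 0.6]
finger_gap: 0.007
t 12.9 tcp [0.5754 0.1534 0.0982] yaw_y 3.32 q [ 0.07  0.69  1.63 -0.    0.82  0.02] gap 0.007 F [-0.1 -0.2  0.6]
dp [-0.85  0.02 -0.18] roll 0.002 tilt [-0. -0. -1.]
```

```bash
python3 -m creep '{"claw":[0,0,0,0],"dp":[[-0.3,0,0],[-0.5,0,0],[-0.7,0,0],[-0.7,0,0]],"roll":[0,0,0,0]}' 40
python3 -m creep '{"claw":[0,0,0,0],"dp":[[-0.1,0,0],[-0.2,0,0],[-0.3,0,0],[-0.3,0,0]],"roll":[0,0,0,0]}' 40
python3 -c "
from h import *
s=snap('scene','scene8.png')
im=s['image'][120:270,180:380,::-1]; cv2.imwrite('pics/scene8z.png',cv2.resize(im,None,fx=4,fy=4))
to(.5761,.1449,.1,3.2)"
```

```text
t: 13.3
tcp_pos: [0.5763, 0.1449, 0.0984]
tool_rot: [0.687, 0.726, -0.0, 0.0]
force: [-0.3, -0.6, 0.2]
finger_gap: -0.004
t: 13.7
tcp_pos: [0.5763, 0.1447, 0.0984]
tool_rot: [0.687, 0.726, 0.001, -0.001]
force: [-0.2, 8.1, -0.1]
finger_gap: 0.004
t 13.75 tcp [0.5763 0.1447 0.0984] yaw_y 3.15 q [ 0.06  0.69  1.63  0.    0.82 -0.  ] gap -0.001 F [0.1 8.6 0. ]
dp [ 0.02 -0.02 -0.16] roll -0.001 tilt [ 0.001  0.003 -1.   ]
```

View pics/scene8z.png

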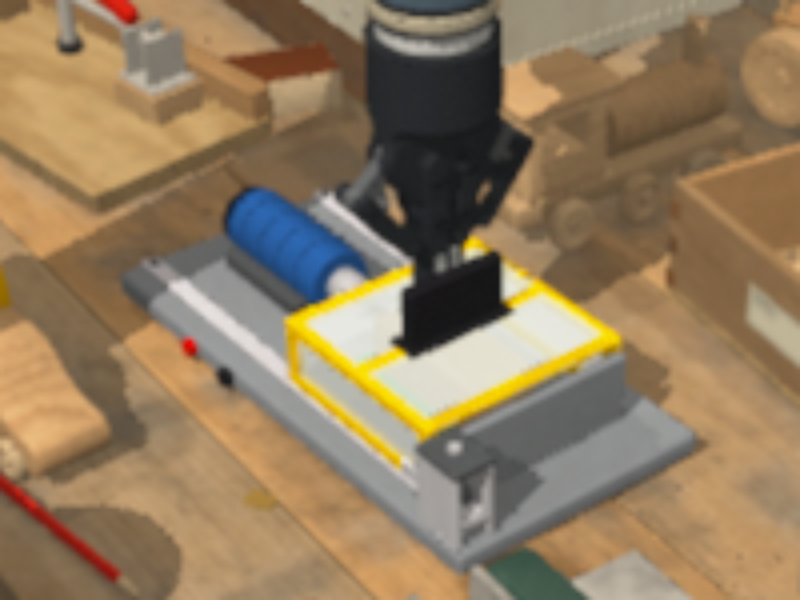

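Contact is now a hard stop, exactly where I predicted shut (8 N, TCP no longer moving). I'll back off, lift clear and check.

```bash
python3 -m creep '{"claw":[0,0,0,0,0,0,0,0,0,0,0,0],"dp":[[0.5,0,0],[1.5,0,0],[3,0,0],[4,0,0],[4,0,-3],[5,0,-7],[9,0,-11],[13,0,-14],[17,0,-14],[20,0,-14],[22,0,-14],[22,0,-14]],"roll":[0,0,0,0,0,0,0,0,0,0,0,0]}' 40
python3 -m creep '{"claw":[0,0,0,0],"dp":[[0,0,0],[0,0,0],[0,0,0],[0,0,0]],"roll":[0,0,0,0]}' 40
python3 -c "
from h import *
s=snap('scene'); t=snap('top','top9.png')
cv2.imwrite('pics/scene9z.png',cv2.resize(s['image'][120:270,180:380,::-1],None,fx=4,fy=4))
cv2.imwrite('pics/top9z.png',cv2.resize(t['image'][130:290,120:520,::-1],None,fx=2,fy=2))
W=world(t); W2=world(s)
yaw=np.radians(3.2); Rm=np.array([[np.cos(yaw),-np.sin(yaw)],[np.sin(yaw),np.cos(yaw)]])
for w in (W,W2):
  p=w[(w[...,2]>.095)&(w[...,2]<.112)&(abs(w[...,0]-.577)<.045)&(abs(w[...,1]-.13)<.06)]
  q=(p[:,:2]-[.5737,.1889])@Rm; print(len(q),np.percentile(q,[2,50,98],axis=0).round(4).tolist())
to(.577,.145,.2)"
```

```text
t: 14.95
tcp_pos: [0.5629, 0.3651, 0.2378]
tool_rot: [0.686, 0.728, -0.0, -0.0]
force: [0.1, -0.7, 0.2]
finger_gap: -0.005
t: 15.35
tcp_pos: [0.5643, 0.3611, 0.2382]
tool_rot: [0.688, 0.726, -0.0, -0.0]
force: [-0.6, -0.4, 0.6]
finger_gap: -0.001
172 [[-0.0359, -0.0648], [-0.0027, -0.0603], [0.0301, -0.0549]]
160 [[-0.0371, -0.0679], [-0.0054, -0.0646], [0.0284, -0.0575]]
t 15.45 tcp [0.5642 0.3615 0.2383] yaw_y 3.14 q [ 0.4   0.6   1.32 -0.    1.22  0.35] gap 0.002 F [0.3 0.7 0.8]
dp [-21.69   0.09   3.84] roll None tilt [-0. -0. -1.]
```

View pics/scene9z.png

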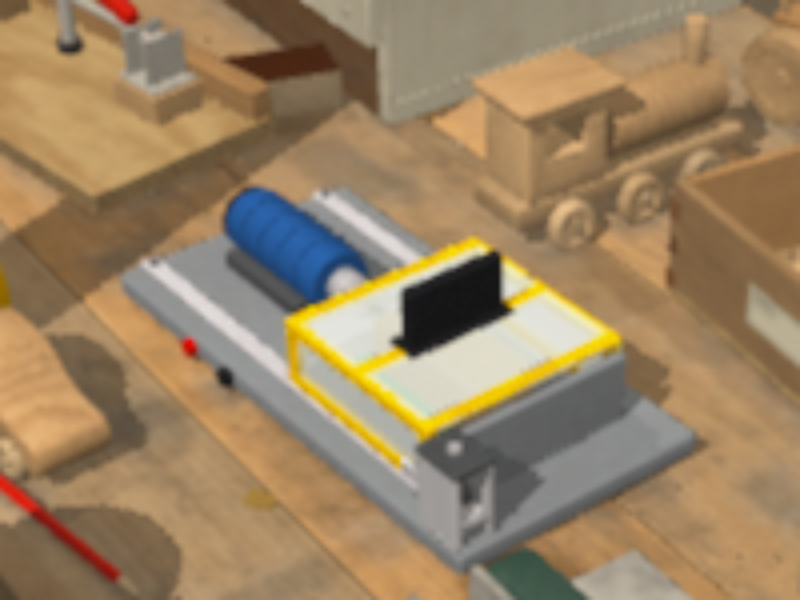

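View pics/top9.png

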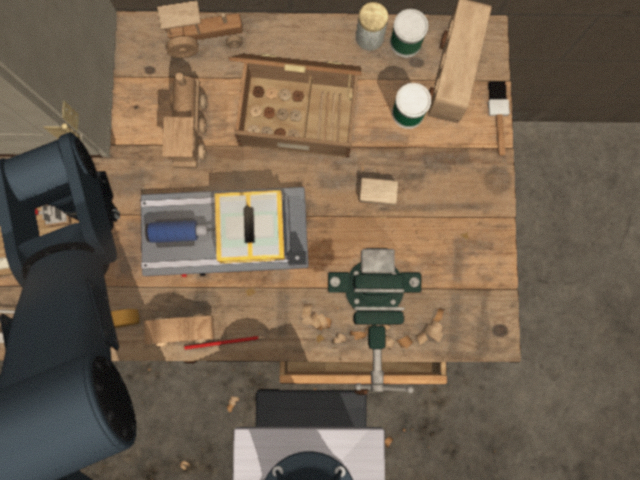

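View pics/top9z.png

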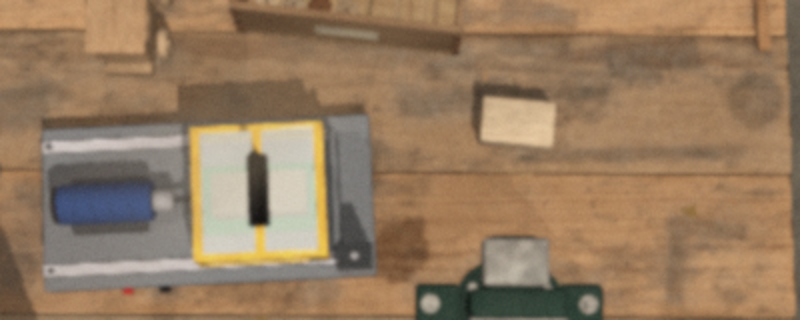

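The paddle spans y' = -65 to -55 mm, which is the shut position, and stayed there after I let go. The blank shows through the sheet, centred on the green mat (zoomed picture ~(258,192)). The pale blank and the car have not moved.

```bash
python3 -c "
from h import *
print(workorder.sign_off())"
```

```text
the job is handed in; nothing more can be done
None
```

I laid the dark blank on the green mat, let go of it, and then pushed the guard home until it latched. I backed the arm off clear of everything and handed the job in at about 15.5 s of the 64 s allowed.

- **Blank:** the wrist camera put it within about 2 mm of the mat's centre and in line with the mat to about 0.1°. It still showed centred through the clear sheet once the guard was shut.
- **Guard:** the push force rose to about 6 N, fell to zero as the guard snapped in, then met a firm stop at about 8 N where I expected the shut position. With the arm away, the top camera put the paddle at y = -65 to -55 mm in the machine's frame, which is fully shut. The scene camera read about 3 mm further toward -y, close to its calibration error of about 2 mm.
- **Catch:** I have no direct reading of the catch roller. That it clicked in is judged from the force drop and the guard staying shut after release.
- **Other things:** the pale blank and the toy car look unmoved in the before and after pictures. I checked those by eye and did not re-measure them.

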